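# Put the pocket meter away in its foam tray

## Task

Put the pocket meter away: lift it out of its bench stand, lay it down flat on the open worktop with its display upward and let go, then take it again and press it into the matching cutout of the foam tray until it is fully home, level and flush with the foam, display up. Leave the glass flask and the measuring cylinder standing where they are.

Things in the scene. Friction and masses are not known exactly. Their poses are not given: they have to be found in the camera images.
- meter_center (a point): Pocket meter, loose, 0.09-0.15 kg: white body 34 wide x 18 thick x 86 mm long, round grey probe below (13 mm thick, 48 mm long). The point is the body's centre, 91 mm from the probe tip; z axis: from probe to cap; x: out of the display face; y: across the width. It starts upright, probe down, in the stand (point 99 mm up). Lying flat the point is 9 mm up.
- meter_cap (a point): Centre of the meter's flat top end, 43 mm from the body's centre, axes as the meter. The top 8 mm are an orange cap; on its flat top a dark bar lies on the display side. The display face has a dark screen near the cap and a blue and a red button; the back is plain white.
- stand: White bench stand, fixed: foot 76 x 66 mm, 6 mm high, column 36 x 38 mm up to 56 mm, on which the body's underside rests; the probe hangs loosely (1.5 mm play or more) in the 16 x 18 mm socket. Raise the meter 50 mm to clear it. Origin: centre of the underside.
- tray: Foam tray, fixed: dark foam in a black shell, 178 x 128 mm, foam top 30 mm above the worktop; origin: centre of the underside, axes as the cutout's. Two vial caps (yellow, blue), 21 mm wide, stand 6 mm above the foam at x 45, y +-36 mm.
- cutout (a point): Where the body's centre must end: 21 mm above the worktop, meter flush with the foam. x: along the cutout toward the probe end, y: across, z: up. 18 mm deep, orange floor 12 mm up. Body pocket 90 x 36.4 mm (play 2 mm at each end, 1.2 mm each side), probe channel 20 mm wide, 3 mm play past the tip. Finger hollows 10 mm deep, 36 (x) by 30 mm (y), on both sides at the body's middle.
- rib_crest (a point): One of four springy foam ribs (this one at x -32, y +15.5 mm from the cutout's point; the others mirror it in x and y). They stick 2.7 mm into the pocket, crest 9.5 mm below the foam's top, and yield sideways. The meter stays on them, or stuck part-way between them, until pushed down at its middle with some 10 to 25 N.
- flask_mid (a point): Loose glass conical flask , amber below, 52 mm wide, 85 mm high, standing; the point is half-way up.
- cylinder_mid (a point): Loose glass measuring cylinder, tube 32 mm, hexagonal foot 57 mm, 201 mm high, standing; the point is half-way up.
Not all that is in view belongs to the job. Of the things that look like the part that bears meter_center, the larger one is meant.

How it is judged:
By the outcome, as a careful person would: the job done as asked, in the order asked, and still so for the second after the job is handed in, with the robot touching nothing.
It also fails if it takes over 61 s, if anything falls off the work surface, if the arm or the gripper's body presses on something with over 40 N, if the wrist force passes 120 N, or if a joint passes its speed limit or range.

## Robot

A 6-joint arm with a two-finger parallel gripper is mounted at the origin on a cart in front of the work surface, level with it; the furniture and walls round the work are solid. World frame = base frame: x ahead of the robot, y to its left, z up, the work surface at z = 0. Lengths are in m, angles in rad, forces in N, time in s.
With the tool pointing down it reaches from about 0.3 to 0.875 m from the base axis. Payload 6.4 kg.
Tool frame: the origin (TCP) lies at the very end of the fingers, on their centre line; the grasp point (between the pads) lies 19 mm behind it; z points along the fingers, y is the line along which they close (so a half turn about z gives the same grasp; the last joint's range is limited). The gripper opens to 88 mm and grips with 3 to 60 N. Pads are 18 mm wide; open, the fingers measure 123 mm over their backs; the gripper's body (75 mm by 187 mm) begins 45 mm behind the grasp point.
Start: joints at [-1.509, 0.181, 1.607, -0, 1.354, -0.206], TCP at [0.152, -0.555, 0.239] pointing down, gripper open.
Joint ranges: [-2.99, 2.99], [-0.89, 2.07], [0.3, 2.58], [-1.14, 4.28], [0, 2.63], [-3.12, 3.12]. Speed limits (rad/s): [2.57, 2.57, 3.01, 3.14, 3.14, 3.14].

## Interface

Orientations are given as a 3x3 rotation matrix whose columns are the frame's x, y, z axes.
In Python, from cell import manip, vision, order, nets gives the robot as it stands.
- The arm moves only by the tool servo_tool, never from a script. Its argument "plan" is a list of rows, each an object of numbers: "dx", "dy", "dz": the shift along the tool's x, y, z in m; "rx", "ry", "rz": the turn, a rotation vector about the tool's x, y, z in degrees; "grip": the opening, from 0 (shut) to 1 (fully open). A call has 1 to 10 rows; each row is the pose to reach, as a shift and turn from the pose commanded when the call began, along the tool's axes at that moment; what a row does not reach only later rows make up. A row lasts 1/12 s, in which the tool goes at most 41.7 mm and 7.16 degrees, less where a joint would pass 70% of its speed; a pose out of reach is approached as far as the arm can. A call with a gripper value outside its range is refused whole. The fingers move at their own pace and stop on an object; "squeeze" is the grip in N (left out, the last holds). Time passes only in rows, so rows that repeat a pose let the fingers close. It gives the time, the measured TCP pose, the force, the opening and the grip force at its end, in the units of the state.
- manip.observe(): the state, without advancing time (a new reading comes with each control period).
- vision.grab_frame(name): name is "side" or "top"; returns a dict with "pixels" (420x560x3 uint8, blue, green, red), "fx", "fy", "cx", "cy" (pixels), "k1" (the pictures are not rectified: a ray, as slopes to the right and down, at radius r is drawn at 1 + k1 r^2 times it, then the intrinsics apply), "pose" (4x4, takes a point from camera to world coordinates). Camera axes: x right, y down, z forward; pixel columns grow to the right and rows downward; lengths in m; the calibration is good to about 2 mm. A picture is of the moment at which its call begins. There is no depth.
- order.close_job(): hands the job in; it is judged then, once.
Trained networks look in a picture, given as the dict that the camera call returned (one of the last four; its "shot" number tells which), for a name from the list of things; names that differ only in an ending like _2 or _b are one class to them, and where a whole thing is asked for, a point or a joint stands for the part that bears it (a point fixed in the world has none). Each returns a list of dicts, best first, with "conf" (0 to 1); they miss things now and then, are a little off and sometimes report something else, mostly with a low value. They report only what shows in the picture. A call takes as long as a camera call. They do not tell look-alikes from the thing itself.
- nets.spot_in(picture, name): "xyz" ([x, y, z] in m, in world coordinates, good to about 4 mm: the middle of the surface that is visible of it).
The state is a dict: "time": time; "joint_positions": joint angles; "joint_velocities": joint speeds; "effort": joint torques, N m; "eef_pos": TCP position; "tcp_rot": TCP orientation; "wrist_force": force on the tool from outside, world axes, zero at the start; "moment": the same for the moment, N m; "width": finger opening in m; "gripper_force": force on a finger pad.
Only numpy, scipy, OpenCV 4.12 (cv2) and the standard library are available. Lean on these libraries where they do the work, as an engineer would, in place of code of your own. Each camera call takes 0.05 s, during which the arm holds its last target. There are 200 camera calls.

## Working session

There is one attempt and no reset: what is moved stays moved. The work goes in short steps, Python scripts to look and compute and a tool call to move; the robot and the scene stay as the last step left them, time stands still between calls to the robot, and variables do not carry over. Pictures are saved under pics/ and viewed, at most 10 in all, crops included, and the job is handed in when it is done.

Besides the shell and the picture viewer there is one more tool, called after "Call:" as name([rows], argument=value, ...), one row to a line, values as JSON. servo_tool: Moves the arm, as the interface text tells. Its arguments: {"type":"object","properties":{"plan":{"type":"array","items":{"type":"object","properties":{"dx":{"type":"number"},"dy":{"type":"number"},"dz":{"type":"number"},"rx":{"type":"number"},"ry":{"type":"number"},"rz":{"type":"number"},"grip":{"type":"number"}}}},"squeeze":{"type":"number"}},"required":["plan"]}

```bash
mkdir -p pics; ls; cat > h.py <<'E'
import numpy as np, cv2
from cell import manip, vision, order, nets
def proj(p,P):
    T=np.linalg.inv(p["pose"]); P=np.atleast_2d(P); c=P@T[:3,:3].T+T[:3,3]
    s=c[:,:2]/c[:,2:]; s=s*(1+p["k1"]*(s**2).sum(1,keepdims=True))
    return s*[p["fx"],p["fy"]]+[p["cx"],p["cy"]]
def ray(p,uv):
    K=np.array([[p["fx"],0,p["cx"]],[0,p["fy"],p["cy"]],[0,0,1.]])
    s=cv2.undistortPoints(np.float64([[uv]]),K,np.array([p["k1"],0,0,0.]))[0,0]
    # exact model is forward radial, same as opencv
    T=np.array(p["pose"]); return T[:3,3],T[:3,:3]@np.array([s[0],s[1],1])
def atz(p,uv,z):
    o,d=ray(p,uv); return o+d*(z-o[2])/d[2]
E
python3 - <<'E'
from h import *
s=manip.observe(); print(s)
for n in ("side","top"):
    p=vision.grab_frame(n); cv2.imwrite(f"pics/{n}0.png",p["pixels"]); print(n,np.round(p["pose"],3).tolist(),p["fx"],p["k1"])
    for t in ("meter_center","meter_cap","stand","tray","cutout","rib_crest","flask_mid","cylinder_mid"):
        for r in nets.spot_in(p,t)[:4]: print(t,np.round(r["xyz"],3),round(r["conf"],2),np.round(proj(p,r["xyz"])[0]))
E
```

```text
pics
{'time': 0.0, 'joint_positions': array([-1.50933487e+00,  1.81520144e-01,  1.60799766e+00,  1.80562181e-05,
        1.35381689e+00, -2.06343574e-01]), 'joint_velocities': array([-0.00128482,  0.00096659, -0.00087794, -0.00064426,  0.00018186,
       -0.00030462]), 'effort': array([-6.01342290e-04, -4.33868408e+01, -3.41852117e+01,  7.02159642e-02,
        3.83963948e-02, -1.32815567e-04]), 'eef_pos': array([ 0.15211825, -0.55395631,  0.2378269 ]), 'tcp_rot': array([[ 9.64355091e-01,  2.64611509e-01, -8.94016955e-05],
       [ 2.64611260e-01, -9.64353594e-01,  1.73983902e-03],
       [ 3.74166583e-04, -1.70147931e-03, -9.99998482e-01]]), 'wrist_force': array([-0.52180634,  0.16705964,  0.2162865 ]), 'moment': array([-0.01611043, -0.02252164, -0.0282299 ]), 'gripper_force': 0.0, 'width': 0.08847350887409962}
side [[0.999, -0.0, -0.033, 0.645], [0.026, -0.618, 0.786, -0.878], [-0.021, -0.786, -0.618, 0.8], [0.0, 0.0, 0.0, 1.0]] 458.5491709595456 -0.06742126983296205
meter_center [ 0.464 -0.252  0.12 ] 0.82 [209. 274.]
meter_center [0.574 0.164 0.026] 0.18 [274. 188.]
meter_cap [ 0.
[... 355 characters left out ...]
7.]
top [[-0.014, -0.982, 0.191, 0.427], [-1.0, 0.014, -0.003, -0.024], [0.001, -0.191, -0.982, 1.118], [0.0, 0.0, 0.0, 1.0]] 431.4244357595185 -0.11877418413906511
meter_center [ 0.463 -0.235  0.138] 0.75 [369. 282.]
meter_center [ 0.553 -0.2    0.1  ] 0.58 [349. 246.]
meter_cap [ 0.458 -0.237  0.143] 0.68 [371. 285.]
meter_cap [ 0.556 -0.196  0.102] 0.67 [348. 244.]
meter_cap [ 0.458 -0.234  0.005] 0.2 [358. 287.]
stand [ 0.454 -0.236  0.006] 0.56 [359. 288.]
tray [0.569 0.184 0.026] 0.8 [194. 245.]
rib_crest [0.58  0.186 0.031] 0.96 [193. 241.]
flask_mid [0.71 0.25 0.04] 0.65 [169. 191.]
flask_mid [ 0.464 -0.234  0.141] 0.25 [369. 282.]
cylinder_mid [ 0.702 -0.015  0.091] 0.93 [271. 187.]
```

```bash
python3 - <<'E'
import cv2,numpy as np
a=cv2.imread("pics/side0.png"); b=cv2.imread("pics/top0.png")
cv2.imwrite("pics/side0v.png",cv2.resize(a,(784,588),interpolation=3))
cv2.imwrite("pics/top0v.png",cv2.resize(b,(784,588),interpolation=3))
A=cv2.resize(a[230:350,170:310],None,fx=4,fy=4,interpolation=2); B=cv2.resize(b[220:320,320:410],None,fx=4.8,fy=4.8,interpolation=2)
c=np.zeros((600,800,3),np.uint8)
A=cv2.resize(a[230:350,170:300],(400,370),interpolation=2);B=cv2.resize(b[220:320,320:420],(400,400),interpolation=2)
c[:370,:400]=A;c[:400,400:]=B
cv2.imwrite("pics/crop0.png",c)
E
```

```text
(no output)
```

View pics/side0v.png

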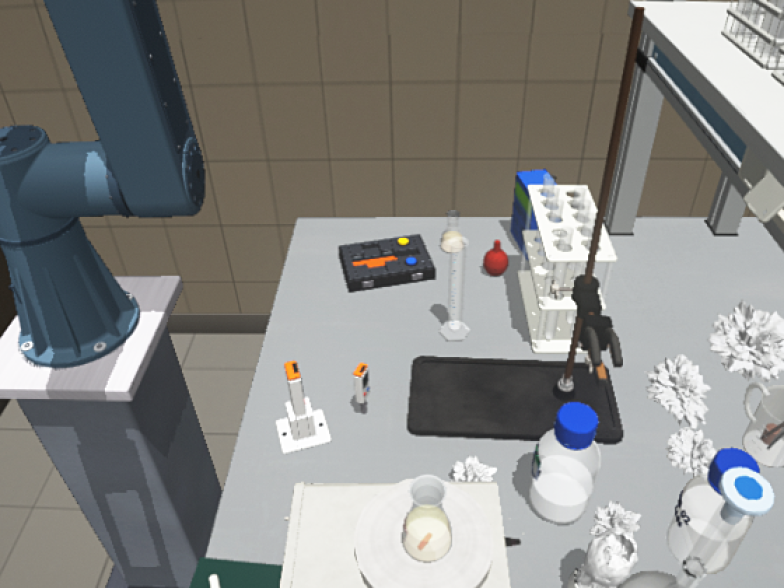

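View pics/top0v.png

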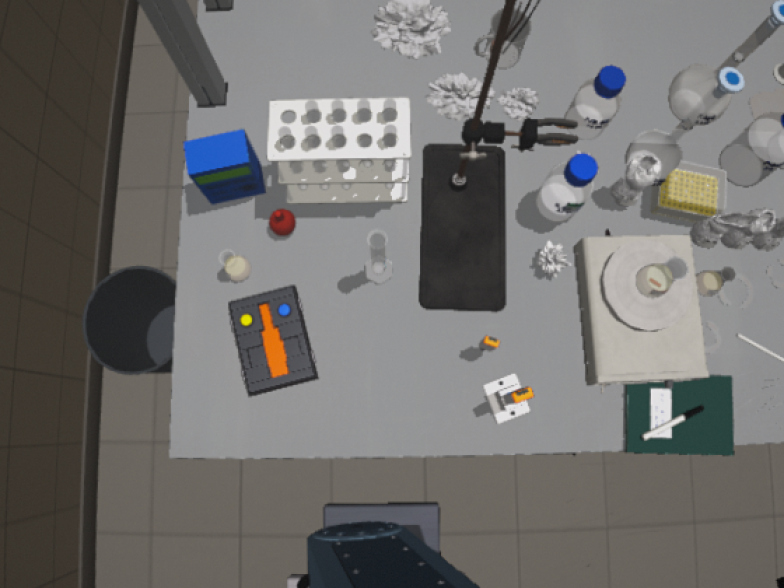

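View pics/crop0.png

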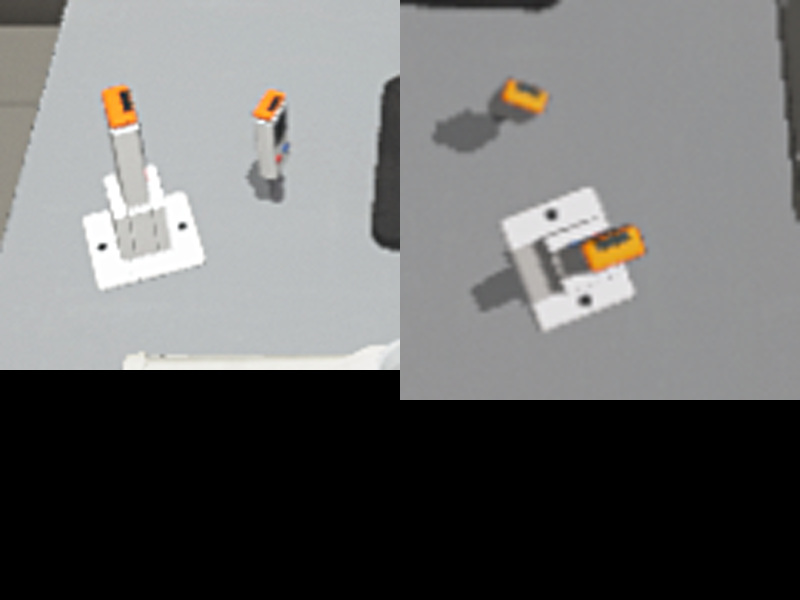

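The look-alikes are the meter in the white stand, at side (209,274) and top (369,282), and a smaller one standing alone at side (258,275) and top (349,246). The larger one in the stand fits, and the crop shows its full-size body and cap. Its dark bar, and so the display, faces +x, tilted toward +y. The tray's probe channel points to +x with a slight +y tilt.

```bash
cat >> h.py <<'E'
from scipy.optimize import minimize
S=8
def R2(a): return np.array([[np.cos(a),-np.sin(a)],[np.sin(a),np.cos(a)]])
def fill(p,P,box,hull=False):
    q=((proj(p,P)-box[:2]+.5)*S-.5)
    if hull: q=cv2.convexHull(q.astype(np.float32))[:,0]
    m=np.zeros(((box[3]-box[1])*S,(box[2]-box[0])*S),np.uint8)
    cv2.fillPoly(m,[np.round(q).astype(np.int32)],1); return m
def orange(p):
    h=cv2.cvtColor(p["pixels"],cv2.COLOR_BGR2HSV).astype(int); return ((h[...,0]>4)&(h[...,0]<22)&(h[...,1]>130)&(h[...,2]>90)).astype(np.uint8)
def up(m,box): return cv2.resize(m[box[1]:box[3],box[0]:box[2]].astype(np.float32),None,fx=S,fy=S,interpolation=cv2.INTER_LINEAR)>.5
def fit(f,x0,st):
    best=None
    sim=np.vstack([x0]+[np.array(x0)+np.eye(len(x0))[i]*st[i] for i in range(len(x0))])
    for k in range(2):
        r=minimize(f,x0,method="Nelder-Mead",options=dict(initial_simplex=sim,xatol=1e-5,fatol=1e-4,maxiter=250)); x0=r.x
        sim=np.vstack([x0]+[x0-np.eye(len(x0))[i]*st[i]/2 for i in range(len(x0))])
    return r.x,r.fun
def iou(a,b): return 1-(a&b).sum()/max(1,(a|b).sum())
def box3(c,yaw,l,w,z0,z1):
    q=np.array([[-l,-w],[l,-w],[l,w],[-l,w]])/2@R2(yaw).T+c
    return np.vstack([np.c_[q,[z0]*4],np.c_[q,[z1]*4]])
def poly(c,yaw,pts,z): q=np.array(pts)@R2(yaw).T+c; return np.c_[q,[z]*len(q)]
E
cat > m1.py <<'E'
from h import *
for n,b,u in (("side",(195,250,230,290),(209,265)),("top",(350,265,395,300),(373,282))):
    p=vision.grab_frame(n); m=orange(p); box=np.array(b)
    M=up(m,box).astype(np.uint8); cs,_=cv2.findContours(M,0,1); c=max(cs,key=cv2.contourArea)
    H=np.zeros_like(M); cv2.fillPoly(H,[cv2.convexHull(c)],1); H=H>0
    f=lambda v: iou(fill(p,box3(v[:2],v[2],.018,.034,.134,.142),box,True)>0,H)
    print(n,"cap",fit(f,[.463,-.24,.3],[.01,.01,.2]))
p=vision.grab_frame("top"); box=np.array((155,200,235,290)); m=orange(p); M=up(m,box)
fl=[(-.045,-.0182),(.045,-.0182),(.045,-.01),(.094,-.01),(.094,.01),(.045,.01),(.045,.0182),(-.045,.0182)]
hol=[(-.018,-.048),(.018,-.048),(.018,.048),(-.018,.048)]
f=lambda v: iou((fill(p,poly(v[:2],v[2],fl,.012),box)&(fill(p,poly(v[:2],v[2],fl,.03),box)|fill(p,poly(v[:2],v[2],hol,.03),box)))>0,M)
print("cutout",fit(f,[.55,.17,.2],[.02,.02,.1]))
h=cv2.cvtColor(p["pixels"],cv2.COLOR_BGR2HSV).astype(int)
for nm,(lo,hi),(u,v) in (("yellow",(24,36),(176,229)),("blue",(100,125),(203,221))):
    k=np.zeros(h.shape[:2],bool); k[v-10:v+11,u-10:u+11]=1
    k&=(h[...,0]>lo)&(h[...,0]<hi)&(h[...,1]>120)&(h[...,2]>70); yx=np.argwhere(k).mean(0); print(nm,k.sum(),yx[::-1],atz(p,yx[::-1],.035))
p=vision.grab_frame("side")
for q in ((258,263),(258,291)): print(q,atz(p,q,0),atz(p,q,.09))
E
python3 m1.py
```

```text
side cap (array([ 0.46261536, -0.24171997,  0.32727199]), np.float64(0.18455031166518254))
top cap (array([ 0.46436273, -0.2440943 ,  0.31011895]), np.float64(0.07969121140142521))
cutout (array([0.55355424, 0.17989705, 0.25194564]), np.float64(0.06192660550458717))
yellow 62 [175.37096774 228.0483871 ] [0.6119475  0.23117964 0.035     ]
blue 64 [202.765625 220.953125] [0.629461  0.1607878 0.035    ]
(258, 263) [ 0.5453535  -0.10415669  0.        ] [ 0.55656814 -0.19117813  0.09      ]
(258, 291) [ 0.55147618 -0.19191143  0.        ] [ 0.56200228 -0.2690643   0.09      ]
```

The cap fits in both views agree. The meter is at (0.4635, -0.243) with its display at azimuth 18°. The cutout is at (0.5536, 0.180) with yaw 14.2°. I'll grip across the width with the tool tilted 45° on the display side, so a 90° pitch lays the meter display-up.

```bash
cat >> h.py <<'E'
from scipy.spatial.transform import Rotation as Ro
def toolR(yaw,tilt):
    "tool y=-(lateral); tilt deg from vertical: + = pointing back to -d, - = pointing to +d"
    d=np.array([np.cos(yaw),np.sin(yaw),0]); u=np.array([0,0,1.]); t=np.radians(tilt)
    z=-np.sin(t)*d-np.cos(t)*u; y=np.array([np.sin(yaw),-np.cos(yaw),0]); return np.c_[np.cross(y,z),y,z]
def go(pos,R):
    s=manip.observe(); C=s["tcp_rot"]
    print("shift mm",np.round(C.T@(np.array(pos)-s["eef_pos"])*1e3,1),"rot deg",np.round(np.degrees(Ro.from_matrix(C.T@R).as_rotvec()),1),"t",round(s["time"],2),"F",np.round(s["wrist_force"],1),"w",round(s["width"],4))
E
python3 - <<'E'
from h import *
R=toolR(.315,45); g=np.array([.4645,-.2427,.094]); go(g-.16*R[:,2],R)
E
```

```text
shift mm [ 496.7 -223.4   31.6] rot deg [ -1.1 -45.   -2.6] t 1.1 F [0.1 0.3 0. ] w 0.088
```

Call:
servo_tool([
  {"dx":0.04,"dy":-0.018,"dz":0,"ry":-3,"grip":1},
  {"dx":0.08,"dy":-0.036,"dz":0,"ry":-7},
  {"dx":0.12,"dy":-0.054,"dz":0,"ry":-11},
  {"dx":0.155,"dy":-0.07,"dz":0,"ry":-15},
  {"dx":0.19,"dy":-0.086,"dz":0,"ry":-19},
  {"dx":0.225,"dy":-0.102,"dz":0,"ry":-23},
  {"dx":0.26,"dy":-0.118,"dz":0,"ry":-27},
  {"dx":0.295,"dy":-0.133,"dz":0,"ry":-31},
  {"dx":0.33,"dy":-0.149,"dz":0,"ry":-35},
  {"dx":0.365,"dy":-0.164,"dz":0,"ry":-38},
])

```text
invalid input at $.plan[0]: expected keys dx, dy, dz, rx, ry, rz, grip
```

```bash
python3 - <<'E'
from h import *
R=toolR(.315,45); g=np.array([.4645,-.2427,.094]); go(g-.16*R[:,2],R); print(manip.observe()["joint_positions"])
E
```

```text
shift mm [ 496.7 -223.4   31.6] rot deg [ -1.1 -45.   -2.6] t 1.1 F [0.1 0.3 0. ] w 0.088
[-1.50927948e+00  1.80788639e-01  1.60702603e+00  5.10535544e-06
  1.35379248e+00 -2.06327851e-01]
```

Call:
servo_tool([
  {"dx":0.05,"dy":-0.022,"dz":0,"rx":0,"ry":-4,"rz":0,"grip":1},
  {"dx":0.1,"dy":-0.045,"dz":0,"rx":0,"ry":-8,"rz":0,"grip":1},
  {"dx":0.15,"dy":-0.067,"dz":0,"rx":0,"ry":-12,"rz":0,"grip":1},
  {"dx":0.2,"dy":-0.09,"dz":0,"rx":0,"ry":-16,"rz":0,"grip":1},
  {"dx":0.25,"dy":-0.112,"dz":0,"rx":0,"ry":-20,"rz":0,"grip":1},
  {"dx":0.3,"dy":-0.134,"dz":0,"rx":0,"ry":-24,"rz":0,"grip":1},
  {"dx":0.34,"dy":-0.153,"dz":0,"rx":0,"ry":-28,"rz":0,"grip":1},
  {"dx":0.38,"dy":-0.17,"dz":0,"rx":0,"ry":-33,"rz":0,"grip":1},
  {"dx":0.4,"dy":-0.18,"dz":0,"rx":-1,"ry":-38,"rz":-2,"grip":1},
  {"dx":0.4,"dy":-0.18,"dz":0,"rx":-1,"ry":-45,"rz":-2.6,"grip":1},
], squeeze=40)

```text
time: 1.93
eef_pos: [0.4753, -0.2878, 0.2407]
tcp_rot: [[0.671, 0.312, -0.672], [0.218, -0.95, -0.223], [-0.708, 0.003, -0.706]]
wrist_force: [0.0, -1.2, 0.7]
width: 0.0878
gripper_force: 0.0
```

```bash
python3 - <<'E'
from h import *
R=toolR(.315,45); g=np.array([.4645,-.2427,.094]); go(g-.16*R[:,2],R); print(manip.observe()["joint_positions"])
E
```

```text
shift mm [106.2 -46.1 -59.2] rot deg [ 0.2  0.1 -0. ] t 1.93 F [ 0.  -1.2  0.7] w 0.0878
[-0.4734418   0.571055    1.27371679 -0.55506561  1.86225499  0.77653779]
```

Call:
servo_tool([
  {"dx":0.035,"dy":-0.015,"dz":-0.02,"rx":0,"ry":0,"rz":0,"grip":1},
  {"dx":0.07,"dy":-0.03,"dz":-0.04,"rx":0,"ry":0,"rz":0,"grip":1},
  {"dx":0.106,"dy":-0.046,"dz":-0.059,"rx":0,"ry":0,"rz":0,"grip":1},
  {"dx":0.106,"dy":-0.046,"dz":-0.059,"rx":0,"ry":0,"rz":0,"grip":1},
  {"dx":0.106,"dy":-0.046,"dz":-0.03,"rx":0,"ry":0,"rz":0,"grip":1},
  {"dx":0.106,"dy":-0.046,"dz":0.0,"rx":0,"ry":0,"rz":0,"grip":1},
  {"dx":0.106,"dy":-0.046,"dz":0.03,"rx":0,"ry":0,"rz":0,"grip":1},
  {"dx":0.106,"dy":-0.046,"dz":0.03,"rx":0,"ry":0,"rz":0,"grip":1},
])

```text
time: 2.6
eef_pos: [0.505, -0.2285, 0.1381]
tcp_rot: [[0.666, 0.308, -0.679], [0.221, -0.951, -0.215], [-0.712, -0.008, -0.702]]
wrist_force: [-0.8, 1.2, -0.9]
width: 0.0878
gripper_force: 0.0
```

```bash
python3 - <<'E'
from h import *
R=toolR(.315,45); g=np.array([.4645,-.2427,.094]); go(g,R); print(manip.observe()["joint_positions"])
a=vision.grab_frame("side")["pixels"];b=vision.grab_frame("top")["pixels"]
c=np.zeros((600,800,3),np.uint8)
c[:533,:400]=cv2.resize(a[190:350,170:290],(400,533),interpolation=2);c[:533,400:]=cv2.resize(b[190:350,310:430],(400,533),interpolation=2)
cv2.imwrite("pics/c1.png",c)
E
```

```text
shift mm [ 1.3  1.4 61.5] rot deg [-0.4  0.4  0.2] t 2.6 F [-0.8  1.2 -0.9] w 0.0878
[-0.38291524  0.72021339  1.26647787 -0.48266715  1.79215682  0.92168107]
```

View pics/c1.png

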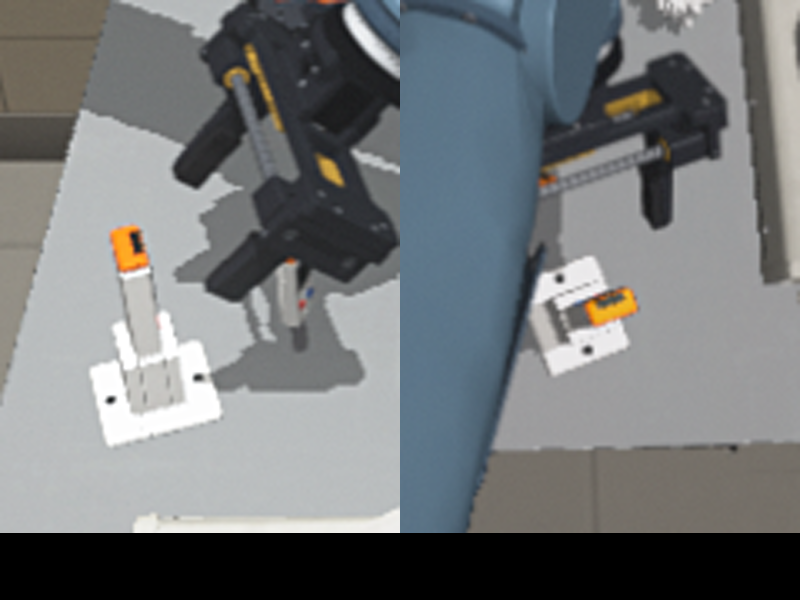

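The fingers (side crop around (195,160) and (235,275)) straddle the line to the meter, with the body clear of the small meter. I'll advance and close.

Call:
servo_tool([
  {"dx":0.001,"dy":0.001,"dz":0.025,"rx":0,"ry":0,"rz":0,"grip":1},
  {"dx":0.001,"dy":0.001,"dz":0.045,"rx":0,"ry":0,"rz":0,"grip":1},
  {"dx":0.001,"dy":0.001,"dz":0.061,"rx":0,"ry":0,"rz":0,"grip":1},
  {"dx":0.001,"dy":0.001,"dz":0.061,"rx":0,"ry":0,"rz":0,"grip":1},
  {"dx":0.001,"dy":0.001,"dz":0.061,"rx":0,"ry":0,"rz":0,"grip":0.45},
  {"dx":0.001,"dy":0.001,"dz":0.061,"rx":0,"ry":0,"rz":0,"grip":0.3},
  {"dx":0.001,"dy":0.001,"dz":0.061,"rx":0,"ry":0,"rz":0,"grip":0.2},
  {"dx":0.001,"dy":0.001,"dz":0.061,"rx":0,"ry":0,"rz":0,"grip":0.2},
  {"dx":0.001,"dy":0.001,"dz":0.061,"rx":0,"ry":0,"rz":0,"grip":0.2},
  {"dx":0.001,"dy":0.001,"dz":0.061,"rx":0,"ry":0,"rz":0,"grip":0.2},
], squeeze=25)

```text
time: 3.53
eef_pos: [0.4706, -0.2427, 0.0991]
tcp_rot: [[0.672, 0.31, -0.672], [0.22, -0.951, -0.219], [-0.707, -0.001, -0.707]]
wrist_force: [-1.1, -0.6, -0.8]
width: 0.0502
gripper_force: 0.0
```

```bash
python3 - <<'E'
from h import *
s=manip.observe(); R=s["tcp_rot"]; print(s["width"],s["gripper_force"],s["wrist_force"])
go(s["eef_pos"]+[0,0,.1],R); go([.4645,-.2427,.094],R)
E
```

```text
0.05023594907653635 0.0 [-1.07854916 -0.55749862 -0.76350682]
shift mm [-70.7  -0.1 -70.7] rot deg [0. 0. 0.] t 3.53 F [-1.1 -0.6 -0.8] w 0.0502
shift mm [-0.5 -1.9  7.8] rot deg [0. 0. 0.] t 3.53 F [-1.1 -0.6 -0.8] w 0.0502
```

Call:
servo_tool([
  {"dx":0,"dy":-0.001,"dz":0.008,"rx":0,"ry":0,"rz":0,"grip":0.57},
  {"dx":0,"dy":-0.001,"dz":0.008,"rx":0,"ry":0,"rz":0,"grip":0.57},
  {"dx":0,"dy":-0.001,"dz":0.008,"rx":0,"ry":0,"rz":0,"grip":0.2},
  {"dx":0,"dy":-0.001,"dz":0.008,"rx":0,"ry":0,"rz":0,"grip":0.2},
  {"dx":0,"dy":-0.001,"dz":0.008,"rx":0,"ry":0,"rz":0,"grip":0.2},
  {"dx":0,"dy":-0.001,"dz":0.008,"rx":0,"ry":0,"rz":0,"grip":0.2},
  {"dx":0,"dy":-0.001,"dz":0.008,"rx":0,"ry":0,"rz":0,"grip":0.2},
], squeeze=35)

```text
time: 4.12
eef_pos: [0.4645, -0.2435, 0.0931]
tcp_rot: [[0.672, 0.31, -0.673], [0.22, -0.951, -0.218], [-0.707, -0.001, -0.707]]
wrist_force: [-0.1, 0.3, -0.8]
width: 0.0335
gripper_force: 35.0
```

```bash
python3 - <<'E'
from h import *
s=manip.observe(); R=s["tcp_rot"]; print(s["eef_pos"],s["width"],s["gripper_force"],s["wrist_force"])
E
```

```text
[ 0.46450688 -0.24351658  0.09308217] 0.03348521947383448 34.98320866143331 [-0.14842365  0.33058763 -0.77837725]
```

Gripped at 35 N with negligible lateral force. Next is a straight lift of 110 mm.

Call:
servo_tool([
  {"dx":-0.014,"dy":0,"dz":-0.014,"rx":0,"ry":0,"rz":0,"grip":0.2},
  {"dx":-0.028,"dy":0,"dz":-0.028,"rx":0,"ry":0,"rz":0,"grip":0.2},
  {"dx":-0.042,"dy":0,"dz":-0.042,"rx":0,"ry":0,"rz":0,"grip":0.2},
  {"dx":-0.06,"dy":0,"dz":-0.06,"rx":0,"ry":0,"rz":0,"grip":0.2},
  {"dx":-0.078,"dy":0,"dz":-0.078,"rx":0,"ry":0,"rz":0,"grip":0.2},
  {"dx":-0.078,"dy":0,"dz":-0.078,"rx":0,"ry":0,"rz":0,"grip":0.2},
  {"dx":-0.078,"dy":0,"dz":-0.078,"rx":0,"ry":0,"rz":0,"grip":0.2},
])

```text
time: 4.7
eef_pos: [0.4654, -0.244, 0.2045]
tcp_rot: [[0.674, 0.31, -0.67], [0.219, -0.951, -0.219], [-0.705, 0.001, -0.709]]
wrist_force: [-0.0, -0.5, -1.9]
width: 0.0333
gripper_force: 35.0
```

```bash
python3 - <<'E'
from h import *
s=manip.observe(); print(s["eef_pos"],s["width"],s["gripper_force"],s["wrist_force"])
go([.45,-.03,.2],toolR(.315,-45)); go([.46,-.03,.2],s["tcp_rot"])
E
```

```text
[ 0.4653813  -0.24396955  0.20453684] 0.03334064996140581 34.98355142539367 [-0.00835154 -0.51331609 -1.86374216]
shift mm [  39.7 -208.2  -33.4] rot deg [ 0.1 89.8  0. ] t 4.7 F [-0.  -0.5 -1.9] w 0.0333
shift mm [  46.4 -205.1  -40.1] rot deg [0. 0. 0.] t 4.7 F [-0.  -0.5 -1.9] w 0.0333
```

Call:
servo_tool([
  {"dx":0.007,"dy":-0.035,"dz":-0.007,"rx":0,"ry":0,"rz":0,"grip":0.2},
  {"dx":0.014,"dy":-0.07,"dz":-0.014,"rx":0,"ry":3,"rz":0,"grip":0.2},
  {"dx":0.021,"dy":-0.105,"dz":-0.021,"rx":0,"ry":9,"rz":0,"grip":0.2},
  {"dx":0.028,"dy":-0.14,"dz":-0.028,"rx":0,"ry":15,"rz":0,"grip":0.2},
  {"dx":0.034,"dy":-0.175,"dz":-0.03,"rx":0,"ry":22,"rz":0,"grip":0.2},
  {"dx":0.04,"dy":-0.208,"dz":-0.033,"rx":0,"ry":29,"rz":0,"grip":0.2},
  {"dx":0.04,"dy":-0.208,"dz":-0.033,"rx":0,"ry":36,"rz":0,"grip":0.2},
  {"dx":0.04,"dy":-0.208,"dz":-0.033,"rx":0,"ry":43,"rz":0,"grip":0.2},
  {"dx":0.04,"dy":-0.208,"dz":-0.033,"rx":0,"ry":50,"rz":0,"grip":0.2},
  {"dx":0.04,"dy":-0.208,"dz":-0.033,"rx":0,"ry":55,"rz":0,"grip":0.2},
])

```text
time: 5.53
eef_pos: [0.4481, -0.0291, 0.1974]
tcp_rot: [[0.936, 0.31, 0.168], [0.305, -0.951, 0.056], [0.178, -0.001, -0.984]]
wrist_force: [-0.6, -0.0, -0.5]
width: 0.0338
gripper_force: 35.0
```

```bash
python3 - <<'E'
from h import *
s=manip.observe(); print(s["eef_pos"],s["joint_positions"])
go([.45,-.03,.15],toolR(.315,-45))
E
```

```text
[ 0.4480552  -0.02911143  0.19741   ] [-0.41769278 -0.18976143  2.07364066  0.13304821  1.12868755  0.78886601]
shift mm [-6.9  1.5 46.9] rot deg [-0.1 34.8 -0. ] t 5.53 F [-0.6 -0.  -0.5] w 0.0338
```

Call:
servo_tool([
  {"dx":0.01,"dy":0.003,"dz":0.01,"rx":0,"ry":6,"rz":0,"grip":0.2},
  {"dx":0.02,"dy":0.006,"dz":0.02,"rx":0,"ry":12,"rz":0,"grip":0.2},
  {"dx":0.03,"dy":0.01,"dz":0.03,"rx":0,"ry":18,"rz":0,"grip":0.2},
  {"dx":0.04,"dy":0.014,"dz":0.045,"rx":0,"ry":25,"rz":0,"grip":0.2},
  {"dx":0.04,"dy":0.014,"dz":0.06,"rx":0,"ry":30,"rz":0,"grip":0.2},
  {"dx":0.04,"dy":0.014,"dz":0.075,"rx":0,"ry":34.8,"rz":0,"grip":0.2},
  {"dx":0.04,"dy":0.014,"dz":0.085,"rx":0,"ry":34.8,"rz":0,"grip":0.2},
  {"dx":0.04,"dy":0.014,"dz":0.085,"rx":0,"ry":34.8,"rz":0,"grip":0.2},
])

```text
time: 6.2
eef_pos: [0.501, -0.0245, 0.1163]
tcp_rot: [[0.681, 0.308, 0.665], [0.213, -0.951, 0.222], [0.701, -0.009, -0.713]]
wrist_force: [-0.5, 1.3, -1.0]
width: 0.0336
gripper_force: 35.0
```

```bash
python3 - <<'E'
from h import *
s=manip.observe(); print(s["eef_pos"],s["joint_positions"])
go([.5,-.03,.03],toolR(.315,-45))
a=vision.grab_frame("side")["pixels"];b=vision.grab_frame("top")["pixels"]
c=np.zeros((600,800,3),np.uint8)
c[:533,:400]=cv2.resize(a[140:300,190:310],(400,533),interpolation=2);c[:533,400:]=cv2.resize(b[190:350,210:330],(400,533),interpolation=2)
cv2.imwrite("pics/c2.png",c)
E
```

```text
[ 0.50103629 -0.02448968  0.11626957] [-0.70011492 -0.07994532  2.39617011  1.13844447  0.71910187 -0.29894506]
shift mm [-62.4   5.7  59.6] rot deg [-0.3  0.5 -0.5] t 6.2 F [-0.5  1.3 -1. ] w 0.0336
```

View pics/c2.png

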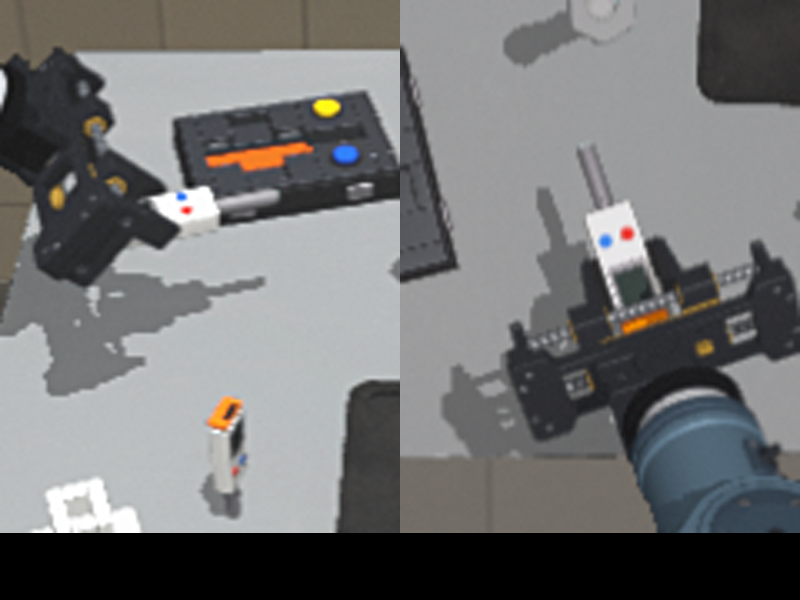

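The meter is held level with its display up (screen at top-crop (630,285), buttons at (605,240) and (627,233)). Joint 3 is near its limit, so I'll go down a little further out.

```bash
python3 - <<'E'
from h import *
go([.54,-.05,.05],toolR(.315,-45))
E
```

```text
shift mm [-29.4  35.   68.9] rot deg [-0.2  0.5 -0.4] t 6.3 F [-0.2  0.2  0.4] w 0.0339
```

Call:
servo_tool([
  {"dx":-0.005,"dy":0.01,"dz":0.015,"rx":0,"ry":0,"rz":0,"grip":0.2},
  {"dx":-0.012,"dy":0.02,"dz":0.03,"rx":0,"ry":0,"rz":0,"grip":0.2},
  {"dx":-0.02,"dy":0.03,"dz":0.05,"rx":0,"ry":0.3,"rz":-0.2,"grip":0.2},
  {"dx":-0.029,"dy":0.035,"dz":0.069,"rx":-0.2,"ry":0.5,"rz":-0.4,"grip":0.2},
  {"dx":-0.029,"dy":0.035,"dz":0.069,"rx":-0.2,"ry":0.5,"rz":-0.4,"grip":0.2},
  {"dx":-0.029,"dy":0.035,"dz":0.069,"rx":-0.2,"ry":0.5,"rz":-0.4,"grip":0.2},
])

```text
time: 6.8
eef_pos: [0.5425, -0.05, 0.0524]
tcp_rot: [[0.668, 0.314, 0.675], [0.223, -0.95, 0.22], [0.71, 0.003, -0.704]]
wrist_force: [-0.8, 0.3, -0.8]
width: 0.0333
gripper_force: 35.0
```

```bash
python3 - <<'E'
from h import *
s=manip.observe(); print(s["eef_pos"],s["joint_positions"])
go([.54,-.05,.0125],toolR(.315,-45))
E
```

```text
[ 0.5425328  -0.05003173  0.05238874] [-0.6832411   0.23493281  2.28379728  1.40647182  0.64977368 -0.62981676]
shift mm [-30.   -1.   26.4] rot deg [-0.  -0.2  0.3] t 6.8 F [-0.8  0.3 -0.8] w 0.0333
```

Call:
servo_tool([
  {"dx":-0.008,"dy":0,"dz":0.007,"rx":0,"ry":0,"rz":0,"grip":0.2},
  {"dx":-0.016,"dy":0,"dz":0.014,"rx":0,"ry":0,"rz":0,"grip":0.2},
  {"dx":-0.024,"dy":-0.001,"dz":0.02,"rx":0,"ry":-0.2,"rz":0.2,"grip":0.2},
  {"dx":-0.03,"dy":-0.001,"dz":0.026,"rx":0,"ry":-0.2,"rz":0.2,"grip":0.2},
  {"dx":-0.03,"dy":-0.001,"dz":0.026,"rx":0,"ry":-0.2,"rz":0.2,"grip":0.2},
  {"dx":-0.03,"dy":-0.001,"dz":0.026,"rx":0,"ry":-0.2,"rz":0.2,"grip":0.2},
])

```text
time: 7.3
eef_pos: [0.5404, -0.0509, 0.0146]
tcp_rot: [[0.669, 0.311, 0.675], [0.222, -0.95, 0.217], [0.709, 0.005, -0.705]]
wrist_force: [-0.2, 0.7, -1.0]
width: 0.0335
gripper_force: 35.0
```

```bash
python3 - <<'E'
from h import *
go([.54,-.05,.010],toolR(.315,-45)); print(manip.observe()["eef_pos"])
E
```

```text
shift mm [-3.3 -1.   3.2] rot deg [ 0.1 -0.2  0.2] t 7.3 F [-0.2  0.7 -1. ] w 0.0335
[ 0.54036961 -0.05091916  0.01460767]
```

Call:
servo_tool([
  {"dx":-0.001,"dy":0,"dz":0.001,"rx":0,"ry":0,"rz":0,"grip":0.2},
  {"dx":-0.002,"dy":0,"dz":0.002,"rx":0,"ry":0,"rz":0,"grip":0.2},
  {"dx":-0.003,"dy":0,"dz":0.003,"rx":0,"ry":0,"rz":0,"grip":0.2},
  {"dx":-0.003,"dy":0,"dz":0.003,"rx":0,"ry":0,"rz":0,"grip":0.2},
  {"dx":-0.003,"dy":0,"dz":0.003,"rx":0,"ry":0,"rz":0,"grip":0.2},
])

```text
time: 7.72
eef_pos: [0.5404, -0.0512, 0.0098]
tcp_rot: [[0.669, 0.31, 0.676], [0.221, -0.951, 0.217], [0.71, 0.004, -0.704]]
wrist_force: [-3.9, -1.6, 8.3]
width: 0.0336
gripper_force: 35.0
```

```bash
python3 - <<'E'
from h import *
go([.54,-.05,.0085],toolR(.315,-45)); print(manip.observe()["eef_pos"],manip.observe()["wrist_force"])
E
```

```text
shift mm [-0.9 -1.3  0.9] rot deg [ 0.2 -0.2  0.2] t 7.72 F [-3.9 -1.6  8.3] w 0.0336
[ 0.54042331 -0.05122298  0.00977029] [-3.9437314  -1.56127346  8.31132881]
```

Contact at 8 N. Now I'll release and back off along the tool axis.

Call:
servo_tool([
  {"dx":0,"dy":0,"dz":0,"rx":0,"ry":0,"rz":0,"grip":0.8},
  {"dx":0,"dy":0,"dz":0,"rx":0,"ry":0,"rz":0,"grip":0.8},
  {"dx":0,"dy":0,"dz":0,"rx":0,"ry":0,"rz":0,"grip":0.8},
  {"dx":0,"dy":0,"dz":0,"rx":0,"ry":0,"rz":0,"grip":0.8},
  {"dx":0,"dy":0,"dz":-0.02,"rx":0,"ry":0,"rz":0,"grip":0.8},
  {"dx":0,"dy":0,"dz":-0.05,"rx":0,"ry":0,"rz":0,"grip":0.8},
  {"dx":0.01,"dy":0,"dz":-0.08,"rx":0,"ry":0,"rz":0,"grip":0.8},
  {"dx":0.03,"dy":0,"dz":-0.11,"rx":0,"ry":0,"rz":0,"grip":0.8},
  {"dx":0.03,"dy":0,"dz":-0.11,"rx":0,"ry":0,"rz":0,"grip":0.8},
])

```text
time: 8.47
eef_pos: [0.4878, -0.0716, 0.115]
tcp_rot: [[0.664, 0.308, 0.681], [0.228, -0.951, 0.209], [0.712, 0.017, -0.702]]
wrist_force: [0.5, -0.8, 0.3]
width: 0.0705
gripper_force: 0.0
```

```bash
cat > m2.py <<'E'
from h import *
# fit lying/held meter body in top picture: white+orange body silhouette
def meas(z0,x0,box,save=None):
    p=vision.grab_frame("top"); box=np.array(box); px=p["pixels"]
    h=cv2.cvtColor(px,cv2.COLOR_BGR2HSV).astype(int)
    m=(orange(p)>0)|((h[...,2]>200)&(h[...,1]<40)); M=up(m.astype(np.uint8),box).astype(np.uint8)
    cs,_=cv2.findContours(M,0,1); c=max(cs,key=cv2.contourArea); H=np.zeros_like(M); cv2.fillPoly(H,[cv2.convexHull(c)],1); H=H>0
    f=lambda v: iou(fill(p,box3(v[:2],v[2],.086,.034,z0,z0+.018),box,True)>0,H)
    r=fit(f,x0,[.01,.01,.1]); 
    if save:
        o=px.copy(); 
        for q in proj(p,box3(r[0][:2],r[0][2],.086,.034,z0,z0+.018)): cv2.circle(o,tuple(np.round(q).astype(int)),0,(0,255,0),-1)
        cv2.imwrite(save,cv2.resize(o[box[1]-20:box[3]+20,box[0]-20:box[2]+20],None,fx=5,fy=5,interpolation=0)[:600,:800])
    return r
E
python3 - <<'E'
from h import *; from m2 import meas
s=manip.observe(); print(s["eef_pos"],s["width"],s["joint_positions"])
r=meas(0,[.54,-.052,.315],(258,225,320,285),"pics/c3.png"); print(r)
for t in ("meter_center",): print([(np.round(q["xyz"],3),round(q["conf"],2)) for q in nets.spot_in(vision.grab_frame("top"),t)])
E
```

```text
[ 0.48778789 -0.07161368  0.11497209] 0.07048574138719436 [-0.85320194 -0.06617499  2.39921693  1.13029212  0.80252716 -0.43062795]
(array([ 0.53538617, -0.05539402,  0.31617954]), np.float64(0.024577316837296137))
[(array([ 0.544, -0.053,  0.018]), 0.97)]
```

View pics/c3.png

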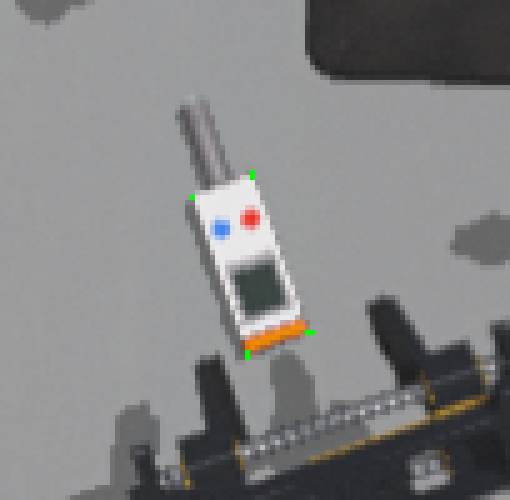

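The meter lies flat with its display up at (0.5354, -0.055), yaw 18.1°, and the fitted corners sit on the body at crop (192,197), (252,175), (310,332) and (247,355). Next I'll straighten the tool and regrasp from above.

```bash
python3 - <<'E'
from h import *
go([.5355,-.054,.12],toolR(.316,0))
E
```

```text
shift mm [44.8  1.5 28.3] rot deg [  0.4 -45.2   0.1] t 8.62 F [-0.8 -0.2 -0.9] w 0.0706
```

Call:
servo_tool([
  {"dx":0.01,"dy":0,"dz":0,"rx":0,"ry":-6,"rz":0,"grip":0.8},
  {"dx":0.02,"dy":0,"dz":0.005,"rx":0,"ry":-12,"rz":0,"grip":0.8},
  {"dx":0.03,"dy":0,"dz":0.01,"rx":0,"ry":-19,"rz":0,"grip":0.8},
  {"dx":0.04,"dy":0,"dz":0.015,"rx":0,"ry":-26,"rz":0,"grip":0.8},
  {"dx":0.045,"dy":0.001,"dz":0.02,"rx":0.2,"ry":-33,"rz":0,"grip":0.8},
  {"dx":0.045,"dy":0.0015,"dz":0.028,"rx":0.4,"ry":-39,"rz":0,"grip":0.8},
  {"dx":0.045,"dy":0.0015,"dz":0.028,"rx":0.4,"ry":-45.2,"rz":0,"grip":0.8},
  {"dx":0.045,"dy":0.0015,"dz":0.028,"rx":0.4,"ry":-45.2,"rz":0,"grip":0.8},
  {"dx":0.045,"dy":0.0015,"dz":0.028,"rx":0.4,"ry":-45.2,"rz":0,"grip":0.8},
])

```text
time: 9.37
eef_pos: [0.5362, -0.0519, 0.1165]
tcp_rot: [[0.949, 0.316, -0.012], [0.316, -0.949, 0.001], [-0.011, -0.005, -1.0]]
wrist_force: [0.1, 0.9, 0.3]
width: 0.0706
gripper_force: 0.0
```

```bash
python3 - <<'E'
from h import *
go([.5355,-.054,.0095],toolR(.316,0)); print(manip.observe()["joint_positions"])
E
```

```text
shift mm [-1.00e-01  2.30e+00  1.07e+02] rot deg [-0.3  0.6  0.3] t 9.37 F [0.1 0.9 0.3] w 0.0706
[-0.31541848  0.25336011  1.78835838 -0.00287814  1.11175337  0.93549235]
```

Call:
servo_tool([
  {"dx":0,"dy":0.001,"dz":0.03,"rx":-0.3,"ry":0.6,"rz":0.3,"grip":0.8},
  {"dx":0,"dy":0.001,"dz":0.06,"rx":-0.3,"ry":0.6,"rz":0.3,"grip":0.8},
  {"dx":0,"dy":0.001,"dz":0.085,"rx":-0.3,"ry":0.6,"rz":0.3,"grip":0.8},
  {"dx":0,"dy":0.001,"dz":0.1,"rx":-0.3,"ry":0.6,"rz":0.3,"grip":0.8},
  {"dx":0,"dy":0.001,"dz":0.104,"rx":-0.3,"ry":0.6,"rz":0.3,"grip":0.8},
  {"dx":0,"dy":0.001,"dz":0.104,"rx":-0.3,"ry":0.6,"rz":0.3,"grip":0.8},
  {"dx":0,"dy":0.001,"dz":0.104,"rx":-0.3,"ry":0.6,"rz":0.3,"grip":0.8},
])

```text
time: 9.95
eef_pos: [0.5346, -0.0537, 0.0142]
tcp_rot: [[0.951, 0.308, 0.006], [0.308, -0.951, 0.002], [0.006, 0.0, -1.0]]
wrist_force: [0.3, 0.9, 0.6]
width: 0.0703
gripper_force: 0.0
```

```bash
python3 - <<'E'
from h import *
go([.5355,-.0535,.0095],toolR(.316,0)); print(manip.observe()["eef_pos"])
E
```

```text
shift mm [0.9 0.1 4.7] rot deg [ 0.  -0.4 -0.2] t 9.95 F [0.3 0.9 0.6] w 0.0703
[ 0.53456241 -0.05368853  0.01419756]
```

Call:
servo_tool([
  {"dx":0.001,"dy":0,"dz":0.0045,"rx":0,"ry":-0.4,"rz":-0.2,"grip":0.8},
  {"dx":0.001,"dy":0,"dz":0.0045,"rx":0,"ry":-0.4,"rz":-0.2,"grip":0.8},
  {"dx":0.001,"dy":0,"dz":0.0045,"rx":0,"ry":-0.4,"rz":-0.2,"grip":0.2},
  {"dx":0.001,"dy":0,"dz":0.0045,"rx":0,"ry":-0.4,"rz":-0.2,"grip":0.2},
  {"dx":0.001,"dy":0,"dz":0.0045,"rx":0,"ry":-0.4,"rz":-0.2,"grip":0.2},
  {"dx":0.001,"dy":0,"dz":0.0045,"rx":0,"ry":-0.4,"rz":-0.2,"grip":0.2},
  {"dx":0.001,"dy":0,"dz":0.0045,"rx":0,"ry":-0.4,"rz":-0.2,"grip":0.2},
  {"dx":0.001,"dy":0,"dz":0.0045,"rx":0,"ry":-0.4,"rz":-0.2,"grip":0.2},
  {"dx":0.001,"dy":0,"dz":0.0045,"rx":0,"ry":-0.4,"rz":-0.2,"grip":0.2},
], squeeze=40)

```text
time: 10.7
eef_pos: [0.5362, -0.054, 0.0114]
tcp_rot: [[0.95, 0.311, 0.003], [0.311, -0.95, -0.002], [0.002, 0.003, -1.0]]
wrist_force: [-0.4, 1.0, 2.5]
width: 0.0335
gripper_force: 40.0
```

```bash
python3 - <<'E'
from h import *
s=manip.observe(); print(s["eef_pos"],s["tcp_rot"],s["width"],s["gripper_force"],s["wrist_force"])
go([.55,.178,.15],toolR(.247,0))
E
```

```text
[ 0.53620475 -0.0540316   0.0113558 ] [[ 0.9504908   0.31074246  0.00252235]
 [ 0.31074768 -0.95049026 -0.0020359 ]
 [ 0.00176483  0.00271892 -0.99999475]] 0.033536534102219996 40.00181972980499 [-0.37895063  1.03646431  2.46980228]
shift mm [  85.5 -215.9 -139.1] rot deg [ 0.2 -0.1  4. ] t 10.7 F [-0.4  1.   2.5] w 0.0335
```

Call:
servo_tool([
  {"dx":0,"dy":0,"dz":-0.03,"rx":0,"ry":0,"rz":0,"grip":0.2},
  {"dx":0,"dy":0,"dz":-0.065,"rx":0,"ry":0,"rz":0,"grip":0.2},
  {"dx":0.012,"dy":-0.03,"dz":-0.075,"rx":0,"ry":0,"rz":0,"grip":0.2},
  {"dx":0.026,"dy":-0.065,"dz":-0.075,"rx":0,"ry":0,"rz":1,"grip":0.2},
  {"dx":0.04,"dy":-0.1,"dz":-0.075,"rx":0,"ry":0,"rz":2,"grip":0.2},
  {"dx":0.054,"dy":-0.135,"dz":-0.075,"rx":0,"ry":0,"rz":3,"grip":0.2},
  {"dx":0.068,"dy":-0.17,"dz":-0.075,"rx":0,"ry":0,"rz":4,"grip":0.2},
  {"dx":0.08,"dy":-0.2,"dz":-0.075,"rx":0,"ry":0,"rz":4,"grip":0.2},
  {"dx":0.086,"dy":-0.216,"dz":-0.075,"rx":0,"ry":0,"rz":4,"grip":0.2},
  {"dx":0.086,"dy":-0.216,"dz":-0.075,"rx":0,"ry":0,"rz":4,"grip":0.2},
])

```text
time: 11.53
eef_pos: [0.55, 0.1817, 0.0855]
tcp_rot: [[0.969, 0.248, 0.002], [0.248, -0.969, -0.001], [0.002, 0.002, -1.0]]
wrist_force: [-1.0, -0.0, 0.3]
width: 0.0333
gripper_force: 40.0
```

Call:
servo_tool([
  {"dx":0,"dy":0,"dz":0,"rx":0,"ry":0,"rz":0,"grip":0.2},
  {"dx":0,"dy":0,"dz":0,"rx":0,"ry":0,"rz":0,"grip":0.2},
])

```text
time: 11.7
eef_pos: [0.5503, 0.1775, 0.0854]
tcp_rot: [[0.97, 0.244, 0.002], [0.244, -0.97, -0.003], [0.001, 0.003, -1.0]]
wrist_force: [0.2, 0.5, -1.0]
width: 0.0336
gripper_force: 40.0
```

```bash
python3 - <<'E'
from h import *
s=manip.observe(); print(s["eef_pos"],s["tcp_rot"].round(4).tolist(),s["width"],s["wrist_force"],s["joint_positions"].round(2))
a=vision.grab_frame("side")["pixels"];b=vision.grab_frame("top")["pixels"]
c=np.zeros((600,800,3),np.uint8)
c[:533,:400]=cv2.resize(a[100:260,220:340],(400,533),interpolation=2);c[:533,400:]=cv2.resize(b[160:320,140:260],(400,533),interpolation=2)
cv2.imwrite("pics/c4.png",c)
E
```

```text
[0.55028327 0.17749881 0.08535187] [[0.9698, 0.2438, 0.0016], [0.2438, -0.9698, -0.0025], [0.001, 0.0029, -1.0]] 0.03355190240438179 [ 0.2020797   0.52098704 -1.01866681] [ 0.11  0.37  1.71 -0.    1.06  1.43]
```

View pics/c4.png

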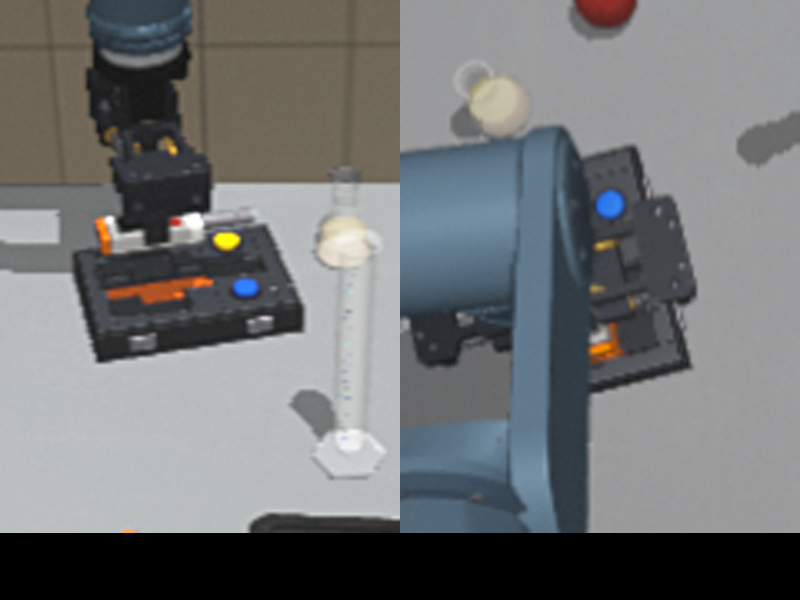

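The meter is held level over the tray with its cap toward the robot (side crop (103,237)) and the arm hides the top view. I'll check the cutout and the held cap with the side camera to get the relative offset.

```bash
cat > m3.py <<'E'
from h import *
p=vision.grab_frame("side"); s=manip.observe()
fl=[(-.045,-.0182),(.045,-.0182),(.045,-.01),(.094,-.01),(.094,.01),(.045,.01),(.045,.0182),(-.045,.0182)]
hol=[(-.018,-.048),(.018,-.048),(.018,.048),(-.018,.048)]
q=dict(p); q["pixels"]=cv2.imread("pics/side0.png"); box=np.array((235,165,320,210))
M=up(orange(q),box)
def f(v):
    top=fill(q,poly(v,.247,fl,.03),box)|fill(q,poly(v,.247,hol,.02),box)&fill(q,poly(v,.247,hol,.03),box)
    return iou((fill(q,poly(v,.247,fl,.012),box)&top)>0,M)
print("cutout side",fit(f,[.5536,.1799],[.008,.008]))
h=cv2.cvtColor(q["pixels"],cv2.COLOR_BGR2HSV).astype(int)
for nm,(lo,hi),xyz in (("yellow",(24,36),(.612,.231,.035)),("blue",(100,125),(.629,.161,.035))):
    u,v=np.round(proj(q,xyz)[0]).astype(int); k=np.zeros(h.shape[:2],bool); k[v-9:v+10,u-10:u+11]=1
    k&=(h[...,0]>lo)&(h[...,0]<hi)&(h[...,1]>120)&(h[...,2]>70); yx=np.argwhere(k).mean(0); print(nm,k.sum(),atz(q,yx[::-1],.034))
# held cap
t=s["eef_pos"]; z0=t[2]-.0114; yaw=np.arctan2(s["tcp_rot"][1,0],s["tcp_rot"][0,0]); d=np.array([np.cos(yaw),np.sin(yaw)])
box=np.array((240,155,275,185)); M=up(orange(p),box).astype(np.uint8)
cs,_=cv2.findContours(M,0,1); c=max(cs,key=cv2.contourArea); H=np.zeros_like(M); cv2.fillPoly(H,[cv2.convexHull(c)],1); H=H>0
g=lambda v: iou(fill(p,box3(v-.039*d,yaw,.008,.034,z0,z0+.018),box,True)>0,H)
r=fit(g,t[:2].copy(),[.006,.006]); print("held body centre side",r,"TCP",t,"yaw",yaw)
E
python3 m3.py
```

```text
cutout side (array([0.5518391 , 0.18336166]), np.float64(0.2610757992600322))
yellow 27 [0.6109168  0.23354892 0.034     ]
blue 38 [0.62851399 0.16344416 0.034     ]
held body centre side (array([0.54780224, 0.17775815]), np.float64(0.20070175438596494)) TCP [0.55063449 0.17687774 0.08559421] yaw 0.24451712677899903
```

```bash
python3 - <<'E'
from h import *
go([.5548,.1820,.047],toolR(.247,0))
E
```

```text
shift mm [ 5.2 -4.1 38.6] rot deg [ 0.2 -0.1 -0.1] t 11.85 F [ 0.9 -0.1 -1.1] w 0.0331
```

Call:
servo_tool([
  {"dx":0.005,"dy":-0.004,"dz":0.01,"rx":0.2,"ry":0,"rz":0,"grip":0.2},
  {"dx":0.005,"dy":-0.004,"dz":0.02,"rx":0.2,"ry":0,"rz":0,"grip":0.2},
  {"dx":0.005,"dy":-0.004,"dz":0.03,"rx":0.2,"ry":0,"rz":0,"grip":0.2},
  {"dx":0.005,"dy":-0.004,"dz":0.037,"rx":0.2,"ry":0,"rz":0,"grip":0.2},
  {"dx":0.005,"dy":-0.004,"dz":0.037,"rx":0.2,"ry":0,"rz":0,"grip":0.2},
  {"dx":0.005,"dy":-0.004,"dz":0.037,"rx":0.2,"ry":0,"rz":0,"grip":0.2},
  {"dx":0.005,"dy":-0.004,"dz":0.037,"rx":0.2,"ry":0,"rz":0,"grip":0.2},
])

```text
time: 12.43
eef_pos: [0.5546, 0.1832, 0.0487]
tcp_rot: [[0.97, 0.244, 0.001], [0.244, -0.97, 0.001], [0.002, -0.001, -1.0]]
wrist_force: [-0.5, 0.1, 0.3]
width: 0.0334
gripper_force: 40.0
```

```bash
python3 - <<'E'
from h import *
s=manip.observe(); print(s["eef_pos"]); go([.5548,.1820,.037],toolR(.247,0))
b=vision.grab_frame("side")["pixels"]; cv2.imwrite("pics/c5.png",cv2.resize(b[135:225,220:340],(800,600),interpolation=2))
E
```

```text
[0.55462321 0.1832252  0.04867088]
shift mm [-0.1  1.2 11.7] rot deg [-0.1 -0.1 -0. ] t 12.43 F [-0.5  0.1  0.3] w 0.0334
```

View pics/c5.png

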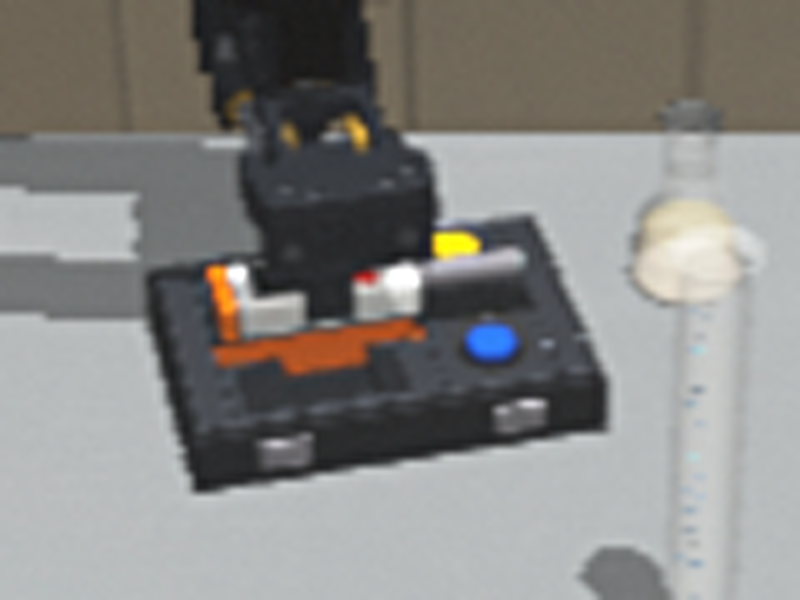

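The meter hangs just above the pocket and lines up with it (cap (225,300), probe (480,265) in the crop). I'll lower it and watch the force.

Call:
servo_tool([
  {"dx":0,"dy":0.001,"dz":0.003,"rx":0,"ry":0,"rz":0,"grip":0.2},
  {"dx":0,"dy":0.001,"dz":0.006,"rx":0,"ry":0,"rz":0,"grip":0.2},
  {"dx":0,"dy":0.001,"dz":0.009,"rx":0,"ry":0,"rz":0,"grip":0.2},
  {"dx":0,"dy":0.001,"dz":0.011,"rx":0,"ry":0,"rz":0,"grip":0.2},
  {"dx":0,"dy":0.001,"dz":0.011,"rx":0,"ry":0,"rz":0,"grip":0.2},
  {"dx":0,"dy":0.001,"dz":0.011,"rx":0,"ry":0,"rz":0,"grip":0.2},
])

```text
time: 12.98
eef_pos: [0.5547, 0.1822, 0.0375]
tcp_rot: [[0.97, 0.244, 0.001], [0.244, -0.97, 0.001], [0.001, -0.001, -1.0]]
wrist_force: [0.1, 0.2, -0.4]
width: 0.033
gripper_force: 40.0
```

```bash
python3 - <<'E'
from h import *
s=manip.observe(); print(s["eef_pos"],s["moment"]); go([.5548,.1820,.032],toolR(.247,0))
E
```

```text
[0.5546506  0.18222959 0.03750671] [-0.01274999  0.00033041 -0.03692544]
shift mm [0.1 0.3 5.5] rot deg [-0.1 -0.1 -0. ] t 12.98 F [ 0.1  0.2 -0.4] w 0.033
```

Call:
servo_tool([
  {"dx":0,"dy":0,"dz":0.002,"rx":0,"ry":0,"rz":0,"grip":0.2},
  {"dx":0,"dy":0,"dz":0.004,"rx":0,"ry":0,"rz":0,"grip":0.2},
  {"dx":0,"dy":0,"dz":0.006,"rx":0,"ry":0,"rz":0,"grip":0.2},
  {"dx":0,"dy":0,"dz":0.007,"rx":0,"ry":0,"rz":0,"grip":0.2},
  {"dx":0,"dy":0,"dz":0.007,"rx":0,"ry":0,"rz":0,"grip":0.2},
  {"dx":0,"dy":0,"dz":0.007,"rx":0,"ry":0,"rz":0,"grip":0.2},
])

```text
time: 13.48
eef_pos: [0.5561, 0.1819, 0.0325]
tcp_rot: [[0.97, 0.244, 0.004], [0.244, -0.97, 0.001], [0.004, 0.0, -1.0]]
wrist_force: [-3.0, -3.0, 10.9]
width: 0.0332
gripper_force: 40.0
```

```bash
python3 - <<'E'
from h import *
s=manip.observe(); print(s["eef_pos"],s["moment"],s["width"]); go([.5548,.1820,.028],toolR(.247,0))
E
```

```text
[0.55606131 0.18187769 0.03253824] [-0.52007567  0.45078808 -0.00231822] 0.033196405058097816
shift mm [-1.2 -0.4  4.5] rot deg [ 0.  -0.2 -0. ] t 13.48 F [-3.  -3.  10.9] w 0.0332
```

Rib contact at 11 N, at the depth expected. I'll push on while gripped to keep the meter level.

Call:
servo_tool([
  {"dx":0,"dy":0,"dz":0.002,"rx":0,"ry":0,"rz":0,"grip":0.2},
  {"dx":0,"dy":0,"dz":0.004,"rx":0,"ry":0,"rz":0,"grip":0.2},
  {"dx":0,"dy":0,"dz":0.005,"rx":0,"ry":0,"rz":0,"grip":0.2},
  {"dx":0,"dy":0,"dz":0.005,"rx":0,"ry":0,"rz":0,"grip":0.2},
], squeeze=55)

```text
time: 13.82
eef_pos: [0.5561, 0.1819, 0.0272]
tcp_rot: [[0.97, 0.244, 0.004], [0.244, -0.97, 0.001], [0.004, 0.0, -1.0]]
wrist_force: [-2.1, -2.7, 8.5]
width: 0.0331
gripper_force: 55.0
```

```bash
python3 - <<'E'
from h import *
s=manip.observe(); print(s["eef_pos"],s["moment"],s["width"]); go([.5548,.1820,.0235],toolR(.247,0))
E
```

```text
[0.55608245 0.18185334 0.02722928] [-0.48359115  0.32319508 -0.05496748] 0.03306519033596677
shift mm [-1.2 -0.5  3.7] rot deg [ 0.  -0.2 -0. ] t 13.82 F [-2.1 -2.7  8.5] w 0.0331
```

Call:
servo_tool([
  {"dx":0,"dy":0,"dz":0.002,"rx":0,"ry":0,"rz":0,"grip":0.2},
  {"dx":0,"dy":0,"dz":0.0035,"rx":0,"ry":0,"rz":0,"grip":0.2},
  {"dx":0,"dy":0,"dz":0.0035,"rx":0,"ry":0,"rz":0,"grip":0.2},
])

```text
time: 14.07
eef_pos: [0.5561, 0.1819, 0.0237]
tcp_rot: [[0.97, 0.244, 0.004], [0.244, -0.97, 0.001], [0.004, 0.0, -1.0]]
wrist_force: [-1.6, -2.4, 8.0]
width: 0.0333
gripper_force: 55.0
```

Call:
servo_tool([
  {"dx":0,"dy":0,"dz":0,"rx":0,"ry":0,"rz":0,"grip":0.5},
  {"dx":0,"dy":0,"dz":0,"rx":0,"ry":0,"rz":0,"grip":0.5},
  {"dx":0,"dy":0,"dz":0,"rx":0,"ry":0,"rz":0,"grip":0.5},
  {"dx":0,"dy":0,"dz":-0.01,"rx":0,"ry":0,"rz":0,"grip":0.5},
  {"dx":0,"dy":0,"dz":-0.03,"rx":0,"ry":0,"rz":0,"grip":0.5},
  {"dx":0,"dy":0,"dz":-0.03,"rx":0,"ry":0,"rz":0,"grip":0},
  {"dx":0,"dy":0,"dz":-0.03,"rx":0,"ry":0,"rz":0,"grip":0},
  {"dx":0,"dy":0,"dz":-0.03,"rx":0,"ry":0,"rz":0,"grip":0},
  {"dx":0,"dy":0,"dz":-0.03,"rx":0,"ry":0,"rz":0,"grip":0},
  {"dx":0,"dy":0,"dz":-0.03,"rx":0,"ry":0,"rz":0,"grip":0},
], squeeze=10)

```text
time: 14.9
eef_pos: [0.5541, 0.1822, 0.0513]
tcp_rot: [[0.97, 0.244, -0.0], [0.244, -0.97, 0.001], [0.0, -0.001, -1.0]]
wrist_force: [-0.1, -0.3, -0.3]
width: 0.0127
gripper_force: 0.0
```

```bash
python3 - <<'E'
from h import *
s=manip.observe(); print(s["eef_pos"],s["wrist_force"],s["width"]); go([.5545,.1820,.033],toolR(.247,0))
b=vision.grab_frame("side")["pixels"]; cv2.imwrite("pics/c6.png",cv2.resize(b[135:225,220:340],(800,600),interpolation=2))
E
```

```text
[0.55409953 0.18215391 0.0513367 ] [-0.08599601 -0.27645776 -0.28940667] 0.012706555059511208
shift mm [ 0.3  0.3 18.3] rot deg [-0.1 -0.  -0. ] t 14.9 F [-0.1 -0.3 -0.3] w 0.0127
```

View pics/c6.png

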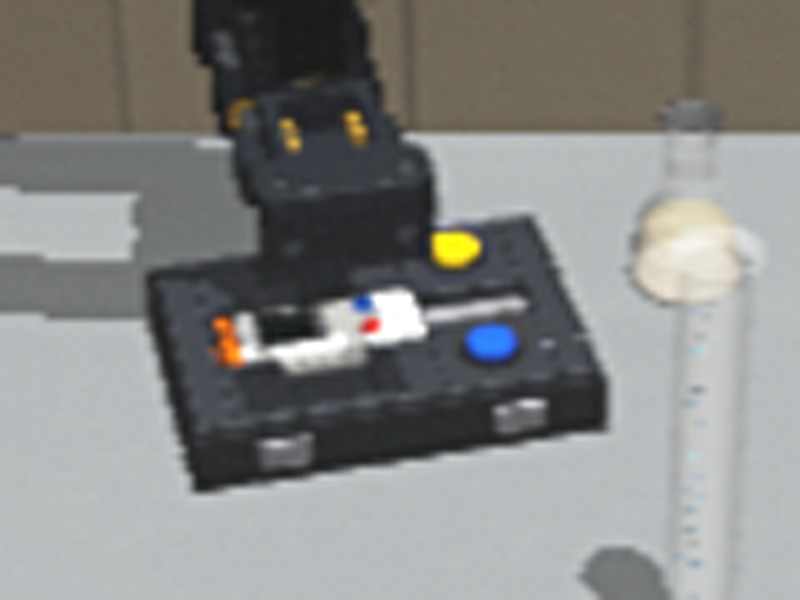

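The meter looks about flush (cap (228,340), body (350,330)). I'll press its middle with closed fingers to make sure.

Call:
servo_tool([
  {"dx":0,"dy":0,"dz":0.008,"rx":0,"ry":0,"rz":0,"grip":0},
  {"dx":0,"dy":0,"dz":0.015,"rx":0,"ry":0,"rz":0,"grip":0},
  {"dx":0,"dy":0,"dz":0.018,"rx":0,"ry":0,"rz":0,"grip":0},
  {"dx":0,"dy":0,"dz":0.019,"rx":0,"ry":0,"rz":0,"grip":0},
  {"dx":0,"dy":0,"dz":0.021,"rx":0,"ry":0,"rz":0,"grip":0},
  {"dx":0,"dy":0,"dz":0.022,"rx":0,"ry":0,"rz":0,"grip":0},
  {"dx":0,"dy":0,"dz":0.022,"rx":0,"ry":0,"rz":0,"grip":0},
])

```text
time: 15.53
eef_pos: [0.5547, 0.1822, 0.0305]
tcp_rot: [[0.97, 0.244, 0.001], [0.244, -0.97, 0.001], [0.001, -0.001, -1.0]]
wrist_force: [-2.0, -0.8, 3.1]
width: 0.0005
gripper_force: 1.8
```

Call:
servo_tool([
  {"dx":0,"dy":0,"dz":0.001,"rx":0,"ry":0,"rz":0,"grip":0},
  {"dx":0,"dy":0,"dz":0.002,"rx":0,"ry":0,"rz":0,"grip":0},
  {"dx":0,"dy":0,"dz":0.002,"rx":0,"ry":0,"rz":0,"grip":0},
])

```text
time: 15.78
eef_pos: [0.5548, 0.1822, 0.0304]
tcp_rot: [[0.97, 0.244, 0.001], [0.244, -0.97, 0.001], [0.001, -0.001, -1.0]]
wrist_force: [-9.6, -2.9, 19.4]
width: 0.0001
gripper_force: 9.8
```

Call:
servo_tool([
  {"dx":0,"dy":0,"dz":0.001,"rx":0,"ry":0,"rz":0,"grip":0},
  {"dx":0,"dy":0,"dz":0.001,"rx":0,"ry":0,"rz":0,"grip":0},
  {"dx":0,"dy":0,"dz":0.001,"rx":0,"ry":0,"rz":0,"grip":0},
])

```text
time: 16.03
eef_pos: [0.5549, 0.1823, 0.0304]
tcp_rot: [[0.97, 0.244, 0.001], [0.244, -0.97, 0.001], [0.001, -0.001, -1.0]]
wrist_force: [-13.8, -2.6, 28.4]
width: 0.0009
gripper_force: 13.8
```

Call:
servo_tool([
  {"dx":0,"dy":0,"dz":-0.02,"rx":0,"ry":0,"rz":0,"grip":0},
  {"dx":0,"dy":0,"dz":-0.06,"rx":0,"ry":0,"rz":0,"grip":0},
  {"dx":-0.02,"dy":0.03,"dz":-0.1,"rx":0,"ry":0,"rz":0,"grip":0},
  {"dx":-0.05,"dy":0.06,"dz":-0.12,"rx":0,"ry":0,"rz":0,"grip":0},
  {"dx":-0.08,"dy":0.1,"dz":-0.14,"rx":0,"ry":0,"rz":0,"grip":0},
  {"dx":-0.1,"dy":0.14,"dz":-0.15,"rx":0,"ry":0,"rz":0,"grip":0},
  {"dx":-0.1,"dy":0.17,"dz":-0.15,"rx":0,"ry":0,"rz":0,"grip":0},
  {"dx":-0.1,"dy":0.2,"dz":-0.15,"rx":0,"ry":0,"rz":0,"grip":0},
  {"dx":-0.1,"dy":0.23,"dz":-0.15,"rx":0,"ry":0,"rz":0,"grip":0},
  {"dx":-0.1,"dy":0.23,"dz":-0.15,"rx":0,"ry":0,"rz":0,"grip":0},
])

```text
time: 16.87
eef_pos: [0.5154, -0.0714, 0.1781]
tcp_rot: [[0.971, 0.239, 0.005], [0.239, -0.971, -0.002], [0.005, 0.003, -1.0]]
wrist_force: [-0.1, -0.2, -0.3]
width: 0.0003
gripper_force: 0.0
```

```bash
python3 - <<'E'
from h import *; from m2 import meas
print(meas(.012,[.5536,.18,.247],(160,205,230,285)))
a=vision.grab_frame("side")["pixels"];b=vision.grab_frame("top")["pixels"]
c=np.zeros((600,800,3),np.uint8)
c[:533,:400]=cv2.resize(a[110:230,230:320],(400,533),interpolation=2);c[:533,400:]=cv2.resize(b[170:290,150:240],(400,533),interpolation=2)
cv2.imwrite("pics/c7.png",c)
E
```

```text
(array([0.55339738, 0.18011657, 0.25338539]), np.float64(0.0734939759036145))
```

View pics/c7.png

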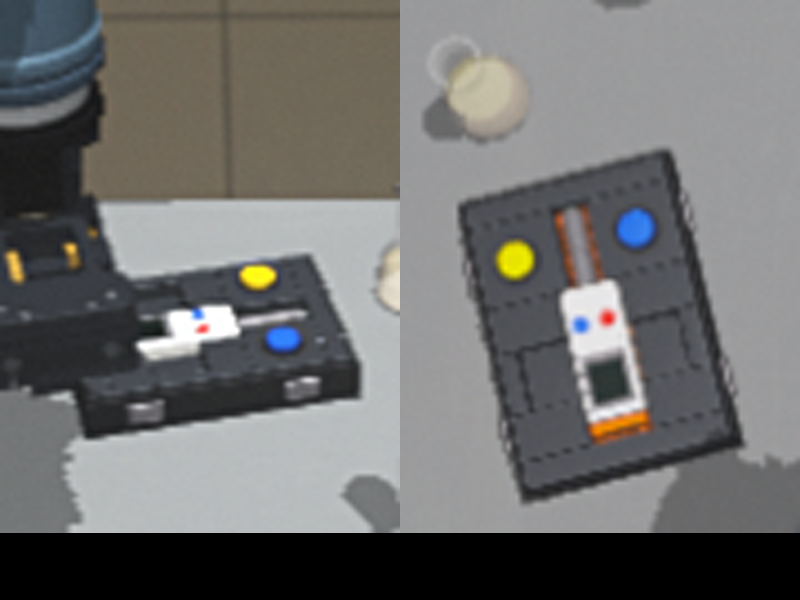

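The meter's top stayed at z = 0.030 under 28 N, so it is seated. Its fitted position is within 0.3 mm of the cutout, and it is level with the display up (top crop (605,360)). The flask is still standing at (485,95) and the gripper was nowhere near the cylinder.

```bash
python3 -c "
from cell import order; print(order.close_job())"
```

```text
the job is handed in; nothing more can be done
None
```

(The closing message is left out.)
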